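Slide a spacer block along the rail into the corner pocket of a marking jig

TASK

Nudge the aluminium spacer block on the marking jig with the fingertips until its long side lies flush against the long rail, still short of the pocket. Then slide it along the rail into the corner pocket until its end meets the end stop, and leave it there. Only push it, never lift it off the bed, and leave the end mill, the capped cutter and the tape measure round it undisturbed.

Things in the scene. Friction and masses are not known exactly. Their poses are not given: they have to be found in the camera images.
- jig: Fixed marking jig: dark flat bed on short feet, 155 (its x, from -55 to 100 mm) by 250 mm (its y), top 15 mm above the desk, with aluminium bars 14 mm high on it (tops 29 mm above the desk). Origin on the desk under the bed; z up, x roughly away from the robot, y roughly to the robot's left. The near side (-x) and the -y end of the bed are open, without walls.
- rail_face (a point): Middle of the long rail's working face, at mid-height: jig x = 45 mm, y = 0, 22 mm above the desk; axes as the jig's. The rail runs along the far part of the bed, y from -120 to 120 mm, 14 mm thick; the face looks to the jig's -x.
- stop_face (a point): Point on the end stop's working face: jig x = 27 mm, y = 105 mm, 22 mm above the desk; axes as the jig's. The stop is a bar across the jig's +y end (x from -11 to 59 mm, 16 mm thick); the face looks to -y.
- mouth (a point): Middle of the corner pocket's mouth: jig x = 25.5 mm, y = 78 mm, on the bed; axes as the jig's. The pocket is 39 mm wide, 27 mm deep, open to -y, bounded by the rail, the end stop and a short lip (x from -6 to 6 mm, y from 78 to 108 mm), which has a flared guide reaching back to y = 67 mm.
- seat (a point): Where the spacer's origin lies when it is fully home in the pocket (jig x = 27 mm, y = 80 mm, on top of the bed, 15 mm above the desk); axes as the jig's. Mind the fixed laser head beyond the jig: its front stands 0.55 m ahead of the robot's base and its underside 0.33 m above the desk, so keep the wrist on the robot's side of it.
- spacer: Loose aluminium spacer block, 36 (its x) by 50 (its y) by 22 mm high, about 0.11 kg, two dark holes in its top, alike either way round; origin at the centre of its underside. It starts on the open bed near the jig's -y end, away from the rail and askew. Home, its long side lies along the rail, its rear half stands out of the pocket and its top is 8 mm above the rail's.
- loose_mill: Bystander: bare end mill, 61 by 8 by 8 mm, lying on the bed's ledge behind the rail; origin at the centre of its underside, x along its length.
- loose_cutter: Bystander: small cutter in a moulded clip, 49 by 18 by 13 mm, lying on the bed's ledge behind the rail; origin at the centre of its underside, x along its length.
- tape: Bystander: tape measure, 64 by 132 by 35 mm, lying on the desk beyond the end stop; origin near the centre of its underside, y along its length.

How it is judged:
On the way, in this order (a step that is already met when the one before it is completed fails the run):
1. the spacer lies flush against the long rail, still short of the pocket (x of spacer in the frame of jig above 0.024 m and y of spacer in the frame of jig below 0.05 m and angle between the y axis of spacer and the y axis of jig, either way round below 0.08 rad), for 0.2 s.
2. the spacer is in the corner pocket, its end at the end stop (y of spacer in the frame of jig above 0.077 m and x of spacer in the frame of jig above 0.0235 m and angle between the y axis of spacer and the y axis of jig, either way round below 0.08 rad), for 0.2 s.
At the end, for the whole second after the job is handed in: The spacer lies flat on the bed at rest in the corner pocket: its end within 3 mm of the end stop, its long side within 3.5 mm of the rail and parallel to it within 0.08 rad (all of step 2 and y of spacer in the frame of jig below 0.083 m and x of spacer in the frame of jig below 0.03 m and angle between spacer's own z axis and vertical below 0.06 rad and z of spacer in the frame of jig below 0.018 m and linear speed of spacer below 0.01 m/s); the robot touches nothing.
It fails at once if the spacer is lifted (its origin more than 7 mm above the bed) or tipped over (z of spacer in the frame of jig above 0.022 m or angle between spacer's own z axis and vertical above 0.4 rad).
It fails at once if a bystander (end mill, capped cutter, tape measure) is moved more than 15 mm (distance of any of loose_mill, loose_cutter, tape from where it was at the start of the episode above 0.015 m).
It also fails if it takes over 48 s, if anything falls off the work surface, if the arm or the gripper's body presses on something with over 40 N, if the wrist force passes 120 N, or if a joint passes its speed limit or range.

ROBOT

A 6-joint arm with a two-finger parallel gripper is mounted at the origin on a cart in front of the work surface, level with it; the furniture and walls round the work are solid. World frame = base frame: x ahead of the robot, y to its left, z up, the work surface at z = 0. Lengths are in m, angles in rad, forces in N, time in s.
With the tool pointing down it reaches from about 0.225 to 0.875 m from the base axis. Payload 3.4 kg.
Tool frame: the origin (TCP) lies on the centre line of the jaws, within the pads' length; the fingertips stand 11 mm ahead of it and the grasp point (between the pads) lies 8 mm behind it; z points along the fingers, y is the line along which they close (so a half turn about z gives the same grasp; the last joint's range is limited). The gripper opens to 85 mm and grips with 20 to 120 N. Pads are 22 mm wide; open, the fingers measure 114 mm over their backs; the gripper's body (76 mm by 85 mm) begins 54 mm behind the grasp point. The pads swing forward as they close: fully open they stand 13 mm farther back than shut.
Start: joints at [1.199, 0.276, 1.505, -0, 1.361, -0.121], TCP at [0.143, 0.557, 0.242] pointing down, gripper open.
Joint ranges: [-2.89, 2.89], [-0.75, 2.08], [0.22, 2.7], [-1.18, 4.32], [0.11, 2.71], [-2.7, 2.7]. Speed limits (rad/s): [2.57, 2.57, 3.14, 3.14, 3.14, 3.14].

INTERFACE

Orientations are given as a unit quaternion [w, x, y, z].
In Python, from rig import manip, eyes, job gives the robot as it stands.
- The arm moves only by the tool drive_tool, never from a script. Its argument "rows" is a list of rows, each a list of 3 entries, a list of its own where there are three numbers: the turn, a rotation vector about the world's x, y, z in rad, then the shift along the world's x, y, z in cm, then the finger opening in cm, from 0 to 8.54. A call has 1 to 8 rows; each row shifts and turns the commanded pose from where the row before left it; what a row does not reach is not made up. A row lasts 1/8 s, in which the tool goes at most 62.5 mm and 10.7 degrees, less where a joint would pass 70% of its speed; a pose out of reach is approached as far as the arm can. A call is refused whole if a number of a shift passes 6.25 or a number of a turn 0.188, either way. A call with a gripper value outside its range is refused whole. The fingers move at their own pace and stop on an object; "force" is the grip in N (left out, the last holds). Time passes only in rows, so rows that do not move let the fingers close. It gives the time, the measured TCP pose, the force, the opening and the grip force at its end, in the units of the state.
- manip.get_state(): the state, without advancing time (a new reading comes with each control period).
- eyes.get_image(name): name is "scene" or "top"; returns the picture (420x560x3 uint8, red, green, blue); there is no depth.
- eyes.get_calibration(name): a dict with "camera_matrix" (3x3 intrinsics, pixels), "k1" (the pictures are not rectified: a ray, as slopes to the right and down, at radius r is drawn at 1 + k1 r^2 times it, then the intrinsics apply), "view" (4x4, takes a point from world to camera coordinates). Camera axes: x right, y up, looking along -z (the intrinsics and any distortion apply to the point x, -y, -z); pixel columns grow to the right and rows downward; lengths in m; the calibration is good to about 2 mm. A picture is of the moment at which its call begins. get_calibration takes no time and is no camera call.
- job.sign_off(): hands the job in; it is judged then, once.
The state is a dict: "clock": time; "qpos": joint angles; "qd": joint speeds; "effort": joint torques, N m; "position": TCP position; "ee_rot": TCP orientation; "contact_force": force on the tool from outside, world axes, zero at the start; "moment": the same for the moment, N m; "width": finger opening in m; "gripper_force": force on a finger pad.
Only numpy, scipy, OpenCV 4.12 (cv2) and the standard library are available. Lean on these libraries where they do the work, as an engineer would, in place of code of your own. Each camera call takes 0.05 s, during which the arm holds its last target. There are 200 camera calls.

## Working session

There is one attempt and no reset: what is moved stays moved. The work goes in short steps, Python scripts to look and compute and a tool call to move; the robot and the scene stay as the last step left them, time stands still between calls to the robot, and variables do not carry over. Pictures are saved under pics/ and viewed, at most 10 in all, crops included, and the job is handed in when it is done.

Besides the shell and the picture viewer there is one more tool, called after "Request:" by a JSON object that holds its "op" and its "data", one argument or row to a line. drive_tool: Moves the arm, as the interface text tells. Its arguments: {"type":"object","properties":{"rows":{"type":"array"},"force":{"type":"number"}},"required":["rows"]}

```bash
mkdir -p pics; cat > h.py <<'E'
import numpy as np, cv2
from rig import manip, eyes, job
def grab(name,fn,crop=None,s=1):
    im=eyes.get_image(name)[:,:,::-1]
    if crop: a,b,c,d=crop; im=im[b:d,a:c]
    im=cv2.resize(im,None,fx=s,fy=s,interpolation=cv2.INTER_CUBIC)
    cv2.imwrite('pics/'+fn,im)
def back(name,uv,z):
    c=eyes.get_calibration(name);K=np.array(c['camera_matrix']);k=c['k1'];V=np.array(c['view'])
    o=[]
    z=np.broadcast_to(z,len(uv))
    for (u,v),zz in zip(uv,z):
        d=np.linalg.solve(K,[u,v,1])[:2];p=d.copy()
        for _ in range(30): p=d/(1+k*(p@p))
        r=V[:3,:3].T@np.array([p[0],-p[1],-1]);C=-V[:3,:3].T@V[:3,3]
        o.append((C+r*(zz-C[2])/r[2])[:2])
    return np.array(o)
E
python3 - <<'E'
from h import *
grab('top','t1.png',s=1.4);grab('scene','s1.png',s=1.4)
print(manip.get_state())
print(eyes.get_calibration('top'))
E
```

```text
{'clock': 0.1, 'qpos': array([ 1.19899847e+00,  2.76533771e-01,  1.50597898e+00, -1.65634280e-05,
        1.36073029e+00, -1.20993986e-01]), 'qd': array([ 0.0004748 , -0.00179719, -0.00248757,  0.00094386,  0.00101632,
        0.00034195]), 'effort': array([ 7.26774524e-04, -4.17703271e+01, -2.46402311e+01, -3.72042123e-04,
        5.75568571e-03, -2.25290063e-05]), 'position': array([0.14254798, 0.55658616, 0.24153604]), 'ee_rot': array([-1.93418530e-04,  1.25071762e-01,  9.92147355e-01, -8.02241943e-04]), 'contact_force': array([-0.41004105, -0.02877207, -0.11006852]), 'moment': array([ 0.01790155, -0.0540085 , -0.03845273]), 'gripper_force': 0.0, 'width': 0.0854647302946977}
{'camera_matrix': array([[421.04644367,   0.        , 291.65158997],
       [  0.        , 421.04644367, 210.61169793],
       [  0.        ,   0.        ,   1.        ]]), 'k1': -0.03615892361674952, 'view': array([[ 0.02469862, -0.9996405 ,  0.01043343,  0.11541933],
       [ 0.99440076,  0.02563915,  0.10251715, -0.46026489],
       [-0.1027478 ,  0.00784298,  0.99467652, -0.85001227],
       [ 0.        ,  0.        ,  0.        ,  1.        ]])}
```

View pics/t1.png

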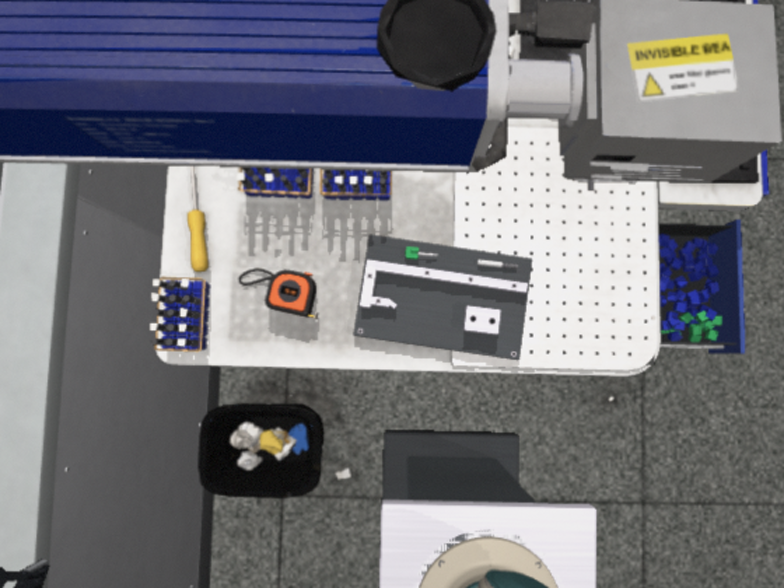

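View pics/s1.png

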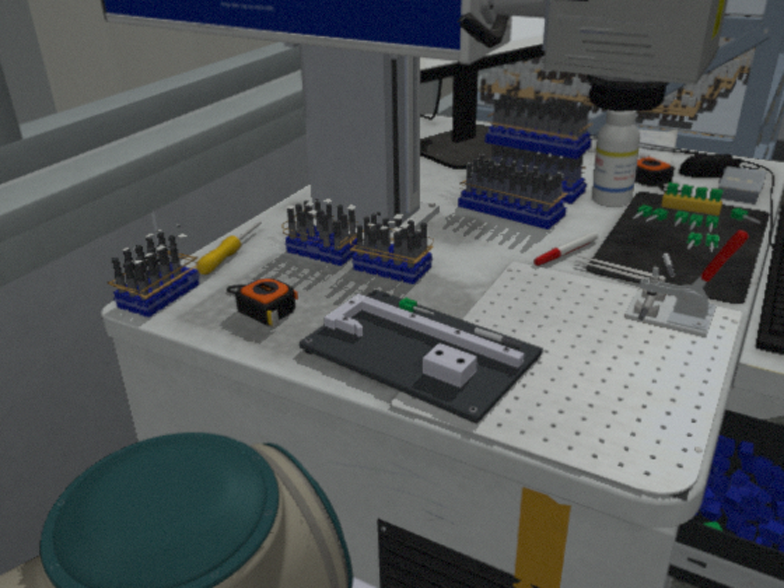

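The top view shows the whole jig, with its corners near (370,236), (531,257), (519,358) and (355,335). The spacer is at (482,319), and the pocket is on the left at (380,290). I'll enlarge it.

```bash
python3 - <<'E'
from h import *
grab('top','t2.png',crop=(250,163,383,260),s=6)
E
```

```text
(no output)
```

View pics/t2.png

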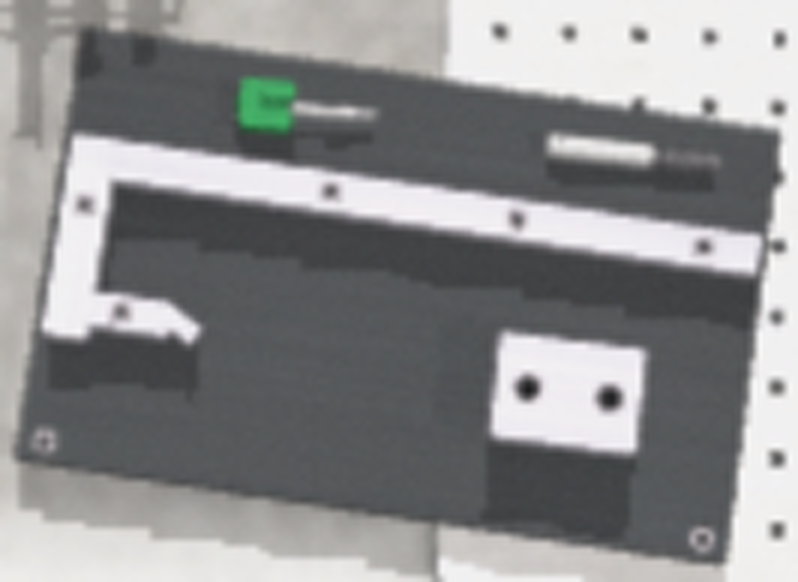

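Enlarged crop readings:
- Bed corners: (80,30), (779,130), (726,563), (17,458).
- Rail face line: (112,183) to (757,274).
- Spacer top corners: (500,331), (646,349), (636,454), (491,438).

```bash
cat >> h.py <<'E'
def cr(p,a=250,b=163,s=6): 
    p=np.array(p,float); return np.c_[(p[:,0]+.5)/s-.5+a,(p[:,1]+.5)/s-.5+b]
def rigid(L,W):
    L=np.array(L,float);cl=L.mean(0);cw=W.mean(0);a=L-cl;b=W-cw
    th=np.arctan2((a[:,0]*b[:,1]-a[:,1]*b[:,0]).sum(),(a*b).sum());R=np.array([[np.cos(th),-np.sin(th)],[np.sin(th),np.cos(th)]])
    t=cw-R@cl
    return th,t,R,(W-(L@R.T+t))
E
python3 - <<'E'
from h import *
px=cr([[80,30],[779,130],[726,563],[17,458],[112,183],[757,274],[764,235],[75,133]])
L=np.array([[100,125],[100,-125],[-55,-125],[-55,125],[45,105],[45,-120],[59,-120],[59,121]])/1000
W=back('top',px,[.015]*4+[.029]*4)
th,t,R,e=rigid(L,W);print('jig',th,t,(e*1000).round(1).tolist())
S=back('top',cr([[500,331],[646,349],[636,454],[491,438]]),.037)
l=np.array([[18,25],[18,-25],[-18,-25],[-18,25]])/1000
a,ts,_,es=rigid(l,S);print('sp',a,ts,(es*1000).round(1).tolist(),'in jig',(R.T@(ts-t))*1000,a-th)
print('seat',R@[.027,.08]+t,'railx',R[:,0],'raily',R[:,1])
np.save('jig.npy',np.r_[th,t])
E
```

```text
jig -0.11874525563295607 [0.43527504 0.07746388] [[-1.5, 0.2], [-0.9, 1.3], [0.8, 0.8], [1.4, -1.1], [-0.6, -0.1], [0.2, 0.3], [-0.1, -0.4], [0.7, -1.0]]
sp -0.08648664764504875 [0.42282215 0.01909223] [[0.4, 0.2], [-0.2, 0.2], [-0.1, 0.1], [-0.2, -0.4]] in jig [ -5.45012103 -59.4358472 ] 0.03225860798790732
seat [0.47156222 0.15370193] railx [ 0.99295806 -0.11846639] raily [0.11846639 0.99295806]
```

The jig and spacer fits agree to about 1.5 mm. The spacer is at jig (-5.5, -59.4) mm, turned 0.03 rad. I'll push its near long side with both fingers, jaw line parallel to the rail. Then I'll push its end with the finger back.

Request:
{"op": "drive_tool", "data": {
  "rows": [
    [[0,0,0.0165],[1.9,-4.4,0],1.5],
    [[0,0,0.0165],[1.9,-4.4,0],1.5],
    [[0,0,0.0165],[1.9,-4.4,0],1.5],
    [[0,0,0.0165],[1.9,-4.4,0],1.5],
    [[0,0,0.0165],[1.9,-4.4,0],1.5],
    [[0,0,0.0165],[1.9,-4.4,0],1.5],
    [[0,0,0.0165],[1.9,-4.4,0],1.5],
    [[0,0,0.0165],[1.9,-4.4,0],1.5]
  ],
  "force": 40
}}

```text
clock: 1.15
position: [0.2949, 0.2036, 0.2423]
ee_rot: [0.0, 0.059, 0.998, 0.0]
contact_force: [0.7, -0.2, -0.1]
width: 0.015
gripper_force: 0.0
```

Request:
{"op": "drive_tool", "data": {
  "rows": [
    [[0,0,0],[2.0,-4.4,-1.0],1.5],
    [[0,0,0],[2.0,-4.4,-3.0],1.5],
    [[0,0,0],[2.0,-4.4,-3.0],1.5],
    [[0,0,0],[2.0,-4.4,-3.0],1.5],
    [[0,0,0],[0,0,-3.0],1.5],
    [[0,0,0],[0,0,-3.0],1.5],
    [[0,0,0],[0,0,0],1.5],
    [[0,0,0],[0,0,0],1.5]
  ]
}}

```text
clock: 2.15
position: [0.3754, 0.0291, 0.083]
ee_rot: [0.001, 0.059, 0.998, 0.0]
contact_force: [-0.1, 0.8, -0.3]
width: 0.0149
gripper_force: 0.0
```

```bash
cat >> h.py <<'E'
def inj():
    th,*t=np.load('jig.npy');s=manip.get_state();R=np.array([[np.cos(th),-np.sin(th)],[np.sin(th),np.cos(th)]])
    print('clock',s['clock'],'tcp',s['position'].round(4),'in jig mm',(R.T@(s['position'][:2]-t)*1000).round(1),'F',s['contact_force'].round(1))
E
python3 -c "
from h import *
inj();grab('scene','s2.png',crop=(200,190,400,320),s=4)"
```

```text
clock 2.15 tcp [0.3754 0.0291 0.083 ] in jig mm [-53.7 -55.1] F [-0.1  0.8 -0.3]
```

View pics/s2.png

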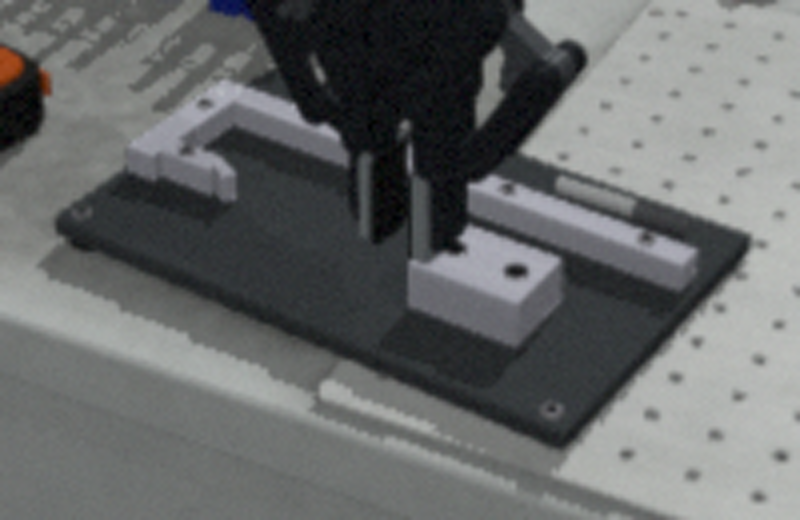

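The fingers hang in line with the rail, short of the spacer, which is undisturbed. I'll lower them beside it.

Request:
{"op": "drive_tool", "data": {
  "rows": [
    [[0,0,0],[-0.05,-0.43,-1.5],1.5],
    [[0,0,0],[0,0,-1.5],1.5],
    [[0,0,0],[0,0,-1.2],1.5],
    [[0,0,0],[0,0,-0.8],1.5],
    [[0,0,0],[0,0,0],1.5],
    [[0,0,0],[0,0,0],1.5]
  ]
}}

```text
clock: 2.95
position: [0.3748, 0.0248, 0.0329]
ee_rot: [0.001, 0.059, 0.998, 0.0]
contact_force: [-0.1, -0.3, 0.5]
width: 0.0151
gripper_force: 0.0
```

Request:
{"op": "drive_tool", "data": {
  "rows": [
    [[0,0,0],[0.6,-0.07,0],1.5],
    [[0,0,0],[0.6,-0.07,0],1.5],
    [[0,0,0],[0.4,-0.05,0],1.5],
    [[0,0,0],[0.4,-0.05,0],1.5],
    [[0,0,0],[0.4,-0.05,0],1.5],
    [[0,0,0],[0.4,-0.05,0],1.5],
    [[0,0,0],[0.4,-0.05,0],1.5],
    [[0,0,0],[0,0,0],1.5]
  ]
}}

```text
clock: 3.95
position: [0.4069, 0.0207, 0.0324]
ee_rot: [0.0, 0.059, 0.998, 0.0]
contact_force: [0.1, 0.1, -0.4]
width: 0.0152
gripper_force: 0.0
```

```bash
python3 -c "
from h import *
inj();grab('scene','s3.png',crop=(200,190,400,320),s=4)"
```

```text
clock 3.95 tcp [0.4069 0.0207 0.0324] in jig mm [-21.5 -59.7] F [ 0.1  0.1 -0.4]
```

View pics/s3.png

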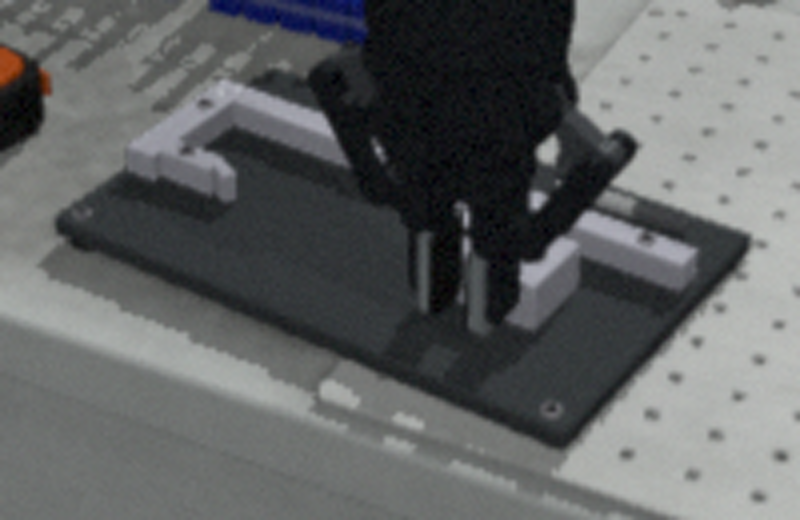

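The spacer has moved toward the rail and sits flat on both fingers. I'll push the rest of the way slowly until the force rises.

Request:
{"op": "drive_tool", "data": {
  "rows": [
    [[0,0,0],[0.4,-0.05,0],1.5],
    [[0,0,0],[0.4,-0.05,0],1.5],
    [[0,0,0],[0.4,-0.05,0],1.5],
    [[0,0,0],[0.3,-0.035,0],1.5],
    [[0,0,0],[0.2,-0.025,0],1.5],
    [[0,0,0],[0.1,-0.01,0],1.5],
    [[0,0,0],[0,0,0],1.5],
    [[0,0,0],[0,0,0],1.5]
  ]
}}

```text
clock: 5.0
position: [0.4244, 0.0186, 0.0324]
ee_rot: [0.0, 0.059, 0.998, 0.0]
contact_force: [0.3, 0.2, -0.1]
width: 0.015
gripper_force: 0.0
```

Request:
{"op": "drive_tool", "data": {
  "rows": [
    [[0,0,0],[0.1,-0.01,0],1.5],
    [[0,0,0],[0,0,0],1.5]
  ]
}}

```text
clock: 5.25
position: [0.4252, 0.0185, 0.0323]
ee_rot: [-0.0, 0.059, 0.998, 0.0]
contact_force: [0.1, 0.4, -0.5]
width: 0.015
gripper_force: 0.1
```

```bash
python3 -c "
from h import *
inj()"
```

```text
clock 5.25 tcp [0.4252 0.0185 0.0323] in jig mm [ -3.  -59.7] F [ 0.1  0.4 -0.5]
```

Request:
{"op": "drive_tool", "data": {
  "rows": [
    [[0,0,0],[0.1,-0.01,0],1.5],
    [[0,0,0],[0,0,0],1.5]
  ]
}}

```text
clock: 5.5
position: [0.4263, 0.0185, 0.0323]
ee_rot: [-0.0, 0.059, 0.998, 0.0]
contact_force: [-0.7, -0.6, 0.0]
width: 0.0151
gripper_force: 0.2
```

Request:
{"op": "drive_tool", "data": {
  "rows": [
    [[0,0,0],[0.07,-0.01,0],1.5],
    [[0,0,0],[0,0,0],1.5]
  ]
}}

```text
clock: 5.75
position: [0.4263, 0.0184, 0.0322]
ee_rot: [-0.001, 0.059, 0.998, 0.0]
contact_force: [-2.2, -0.1, 0.8]
width: 0.0148
gripper_force: 1.0
```

```bash
python3 -c "
from h import *
inj();grab('top','t4.png',crop=(250,163,383,260),s=6)"
```

```text
clock 5.75 tcp [0.4263 0.0184 0.0322] in jig mm [ -1.9 -59.7] F [-2.2 -0.1  0.8]
```

View pics/t4.png

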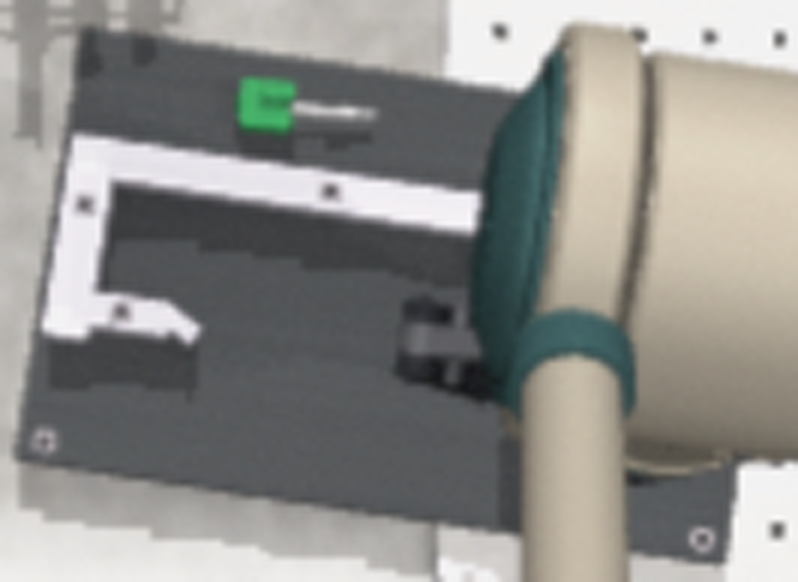

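The wrist hides the spacer in this view. Contact came at TCP jig x = -1.9, against -2 predicted for flush, and the force is rising. I'll press once more to square it, then back off and go round to its -y end.

Request:
{"op": "drive_tool", "data": {
  "rows": [
    [[0,0,0],[0.08,-0.01,0],1.5],
    [[0,0,0],[0,0,0],1.5],
    [[0,0,0],[0,0,0],1.5]
  ]
}}

```text
clock: 6.18
position: [0.4264, 0.0184, 0.0321]
ee_rot: [-0.001, 0.059, 0.998, 0.0]
contact_force: [-5.6, 0.3, 3.6]
width: 0.0146
gripper_force: 2.6
```

Request:
{"op": "drive_tool", "data": {
  "rows": [
    [[0,0,0],[-0.5,0.06,0],1.5],
    [[0,0,0],[-1.2,0.14,0],1.5],
    [[0,0,0],[-1.25,0.15,0],1.5],
    [[0,0,0],[-0.16,-1.35,0],0],
    [[0,0,0],[-0.16,-1.4,0],0],
    [[0,0,0],[-0.16,-1.4,0],0],
    [[0,0,0],[-0.16,-1.35,0],0],
    [[0,0,0],[0,0,0],0]
  ]
}}

```text
clock: 7.18
position: [0.392, -0.0345, 0.0323]
ee_rot: [0.0, 0.061, 0.998, 0.0]
contact_force: [0.1, 0.5, -0.6]
width: -0.0
gripper_force: 0.0
```

```bash
python3 -c "
from h import *
inj();grab('scene','s5.png',crop=(200,190,400,320),s=4)"
```

```text
clock 7.175 tcp [ 0.392  -0.0345  0.0323] in jig mm [ -29.7 -116.3] F [ 0.1  0.5 -0.6]
```

View pics/s5.png

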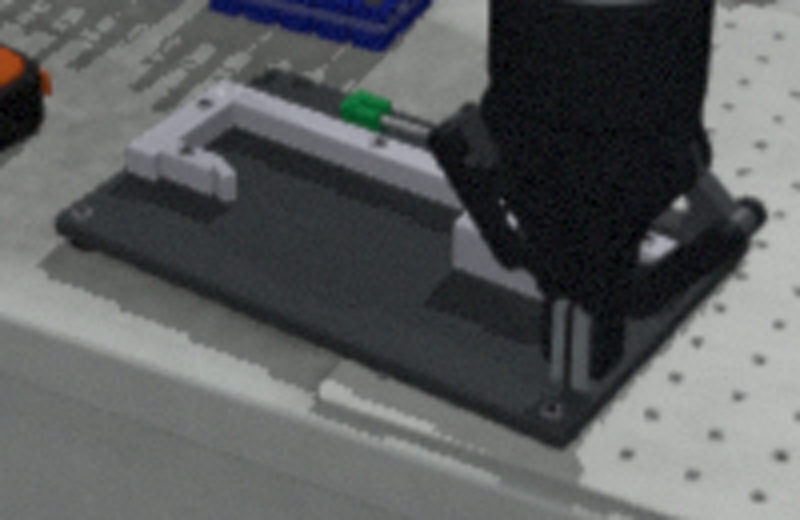

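The spacer lies against the rail, and the closed fingers stand in front of the bed's -y end. I'll move in behind the spacer's end face, then push along the rail.

Request:
{"op": "drive_tool", "data": {
  "rows": [
    [[0,0,0],[1.1,-0.13,0],0],
    [[0,0,0],[1.15,-0.14,0],0],
    [[0,0,0],[1.15,-0.14,0],0],
    [[0,0,0],[1.15,-0.14,0],0],
    [[0,0,0],[1.0,-0.12,0],0],
    [[0,0,0],[0,0,0],0],
    [[0,0,0],[0,0,0],0]
  ]
}}

```text
clock: 8.1
position: [0.4467, -0.0398, 0.0322]
ee_rot: [-0.001, 0.059, 0.998, 0.0]
contact_force: [0.1, 0.6, 0.1]
width: 0.0
gripper_force: 0.0
```

```bash
python3 -c "
from h import *
inj()"
```

```text
clock 8.1 tcp [ 0.4467 -0.0398  0.0322] in jig mm [  25.3 -115.1] F [0.1 0.6 0.1]
```

Request:
{"op": "drive_tool", "data": {
  "rows": [
    [[0,0,0],[0.08,0.6,0],0],
    [[0,0,0],[0.08,0.6,0],0],
    [[0,0,0],[0.07,0.5,0],0],
    [[0,0,0],[0.06,0.5,0],0],
    [[0,0,0],[0.06,0.5,0],0],
    [[0,0,0],[0.06,0.5,0],0],
    [[0,0,0],[0.06,0.5,0],0],
    [[0,0,0],[0.06,0.5,0],0]
  ]
}}

```text
clock: 9.1
position: [0.4526, 0.0024, 0.0323]
ee_rot: [-0.0, 0.059, 0.998, 0.0]
contact_force: [-0.3, -0.2, -0.2]
width: 0.0001
gripper_force: 0.4
```

Request:
{"op": "drive_tool", "data": {
  "rows": [
    [[0,0,0],[0.06,0.5,0],0],
    [[0,0,0],[0.06,0.5,0],0],
    [[0,0,0],[0.06,0.5,0],0],
    [[0,0,0],[0.06,0.5,0],0],
    [[0,0,0],[0.06,0.5,0],0],
    [[0,0,0],[0.06,0.5,0],0],
    [[0,0,0],[0.06,0.5,0],0],
    [[0,0,0],[0,0,0],0]
  ]
}}

```text
clock: 10.1
position: [0.4571, 0.0375, 0.0324]
ee_rot: [0.0, 0.059, 0.998, 0.0]
contact_force: [-0.5, -0.0, -0.3]
width: -0.0003
gripper_force: 0.0
```

```bash
python3 -c "
from h import *
inj();grab('scene','s6.png',crop=(200,190,400,320),s=4)"
```

```text
clock 10.1 tcp [0.4571 0.0375 0.0324] in jig mm [ 26.4 -37.1] F [-0.5 -0.  -0.3]
```

View pics/s6.png

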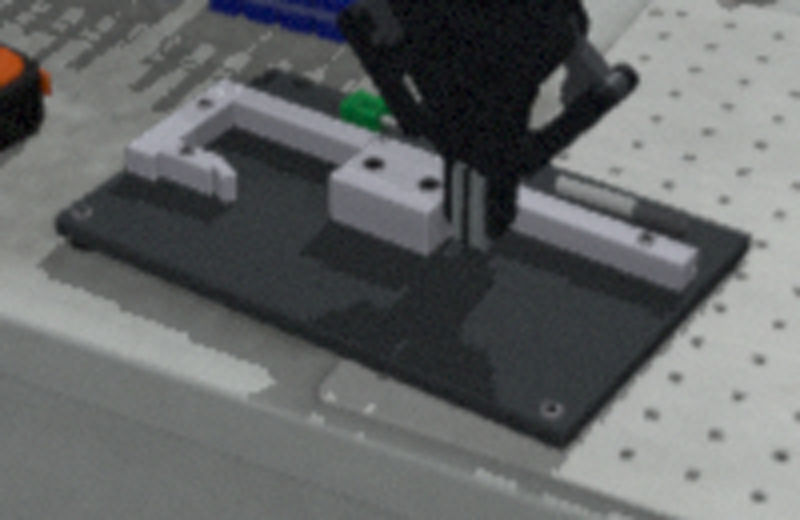

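The spacer is sliding square along the rail at (390,190), with the fingers behind it. I'll continue into the pocket.

Request:
{"op": "drive_tool", "data": {
  "rows": [
    [[0,0,0],[0.06,0.5,0],0],
    [[0,0,0],[0.06,0.5,0],0],
    [[0,0,0],[0.06,0.5,0],0],
    [[0,0,0],[0.06,0.5,0],0],
    [[0,0,0],[0.06,0.5,0],0],
    [[0,0,0],[0.06,0.5,0],0],
    [[0,0,0],[0.06,0.5,0],0],
    [[0,0,0],[0.06,0.5,0],0]
  ]
}}

```text
clock: 11.15
position: [0.4616, 0.0774, 0.0323]
ee_rot: [-0.0, 0.059, 0.998, 0.0]
contact_force: [-0.2, 0.3, 0.4]
width: -0.0002
gripper_force: 0.3
```

Request:
{"op": "drive_tool", "data": {
  "rows": [
    [[0,0,0],[0.06,0.5,0],0],
    [[0,0,0],[0.06,0.5,0],0],
    [[0,0,0],[0.05,0.4,0],0],
    [[0,0,0],[0.05,0.4,0],0],
    [[0,0,0],[0.05,0.4,0],0],
    [[0,0,0],[0.04,0.3,0],0],
    [[0,0,0],[0.04,0.3,0],0],
    [[0,0,0],[0,0,0],0]
  ]
}}

```text
clock: 12.15
position: [0.4651, 0.1053, 0.0323]
ee_rot: [0.0, 0.059, 0.998, 0.0]
contact_force: [0.0, 0.5, -0.8]
width: -0.0001
gripper_force: 0.0
```

```bash
python3 -c "
from h import *
inj()"
```

```text
clock 12.15 tcp [0.4651 0.1053 0.0323] in jig mm [26.4 31.2] F [ 0.   0.5 -0.8]
```

Expected home is about 9 mm further on.

Request:
{"op": "drive_tool", "data": {
  "rows": [
    [[0,0,0],[0.03,0.25,0],0],
    [[0,0,0],[0.03,0.25,0],0],
    [[0,0,0],[0.02,0.15,0],0],
    [[0,0,0],[0.01,0.1,0],0],
    [[0,0,0],[0,0,0],0],
    [[0,0,0],[0,0,0],0]
  ]
}}

```text
clock: 12.9
position: [0.4661, 0.1126, 0.0323]
ee_rot: [0.0, 0.059, 0.998, 0.0]
contact_force: [0.6, -0.1, -0.1]
width: 0.0002
gripper_force: 0.0
```

Request:
{"op": "drive_tool", "data": {
  "rows": [
    [[0,0,0],[0.01,0.1,0],0],
    [[0,0,0],[0,0,0],0],
    [[0,0,0],[0,0,0],0]
  ]
}}

```text
clock: 13.28
position: [0.4661, 0.1136, 0.0323]
ee_rot: [0.0, 0.059, 0.998, 0.0]
contact_force: [-0.1, 0.5, 0.2]
width: -0.0003
gripper_force: 0.1
```

Request:
{"op": "drive_tool", "data": {
  "rows": [
    [[0,0,0],[0.01,0.1,0],0],
    [[0,0,0],[0,0,0],0],
    [[0,0,0],[0,0,0],0]
  ]
}}

```text
clock: 13.65
position: [0.4662, 0.1146, 0.0323]
ee_rot: [0.0, 0.059, 0.998, 0.0]
contact_force: [-0.6, 0.0, 0.0]
width: 0.0001
gripper_force: 0.1
```

Request:
{"op": "drive_tool", "data": {
  "rows": [
    [[0,0,0],[0.01,0.1,0],0],
    [[0,0,0],[0,0,0],0],
    [[0,0,0],[0,0,0],0]
  ]
}}

```text
clock: 14.02
position: [0.4663, 0.1156, 0.0323]
ee_rot: [-0.0, 0.059, 0.998, 0.0]
contact_force: [-0.2, 0.1, 0.6]
width: 0.0001
gripper_force: 0.0
```

Request:
{"op": "drive_tool", "data": {
  "rows": [
    [[0,0,0],[0.01,0.1,0],0],
    [[0,0,0],[0,0,0],0],
    [[0,0,0],[0,0,0],0]
  ]
}}

```text
clock: 14.4
position: [0.4663, 0.116, 0.0323]
ee_rot: [-0.0, 0.059, 0.998, -0.0]
contact_force: [-0.9, -4.4, 1.4]
width: 0.0005
gripper_force: 2.5
```

```bash
python3 -c "
from h import *
inj();grab('scene','s7.png',crop=(200,190,400,320),s=4)"
```

```text
clock 14.4 tcp [0.4663 0.116  0.0323] in jig mm [26.2 41.9] F [-0.9 -4.4  1.4]
```

View pics/s7.png

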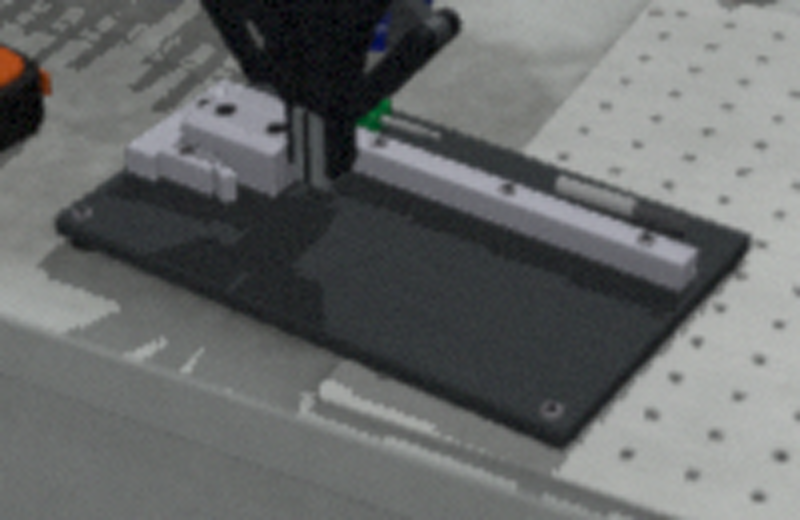

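The spacer is in the pocket, at the stop with 4.4 N. I'll back off, raise the tool, move clear and check from above.

Request:
{"op": "drive_tool", "data": {
  "rows": [
    [[0,0,0],[0,0,0],0],
    [[0,0,0],[-0.06,-0.5,0],0],
    [[0,0,0],[-0.12,-1.0,0],0],
    [[0,0,0],[-0.24,-2.0,0],0],
    [[0,0,0],[0,-1,2.0],0],
    [[0,0,0],[0,0,4.0],0],
    [[0,0,0],[-2,-3,4.0],0],
    [[0,0,0],[-3,-4,2],0]
  ]
}}

```text
clock: 15.45
position: [0.4136, 0.0007, 0.1544]
ee_rot: [0.002, 0.059, 0.998, 0.0]
contact_force: [0.7, -0.8, -0.2]
width: 0.0002
gripper_force: 0.0
```

Request:
{"op": "drive_tool", "data": {
  "rows": [
    [[0,0,0],[-2,-5,0],0],
    [[0,0,0],[-2,-5,0],0],
    [[0,0,0],[-2,-5,0],0],
    [[0,0,0],[0,-3,0],0],
    [[0,0,0],[0,0,0],0],
    [[0,0,0],[0,0,0],0]
  ]
}}

```text
clock: 16.2
position: [0.3518, -0.1777, 0.1521]
ee_rot: [-0.0, 0.06, 0.998, 0.001]
contact_force: [-0.1, 0.1, 0.2]
width: 0.0
gripper_force: 0.0
```

```bash
python3 -c "
from h import *
inj();grab('top','t8.png',crop=(250,163,383,260),s=6)"
```

```text
clock 16.2 tcp [ 0.3518 -0.1777  0.1521] in jig mm [ -52.7 -263.3] F [-0.1  0.1  0.2]
```

View pics/t8.png

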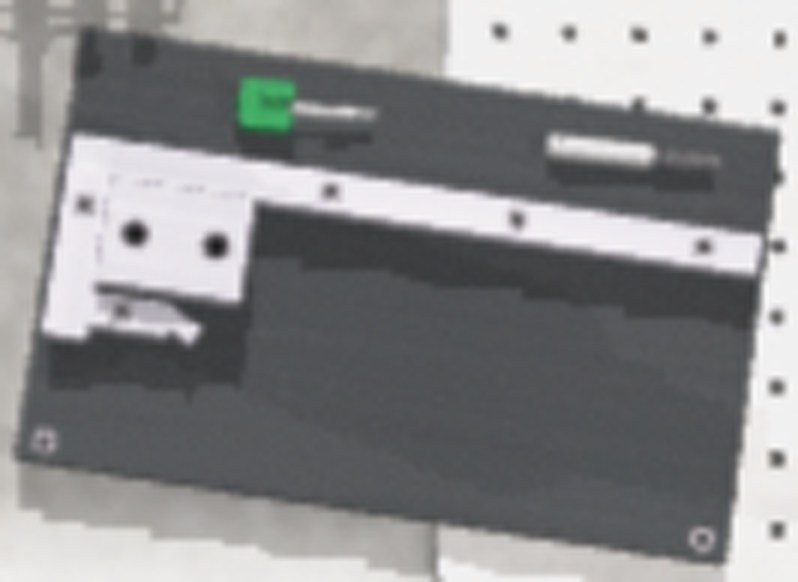

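The spacer is seated, parallel to the rail with its end at the stop; its holes are at (134,234) and (216,245). The end mill and cutter are where they started. I'm handing in.

```bash
python3 -c "
from h import *
print(job.sign_off())"
```

```text
the job is handed in; nothing more can be done
None
```

I pushed the spacer flush against the rail, then slid it along into the corner pocket until its end met the end stop, and handed the job in at about 16 s. The last top view shows it seated and parallel to the rail, the end mill and cutter unmoved, and the arm clear; the tape measure was outside that view, but the arm passed only high above it on the approach.

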